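# Square the sketchbook into the corner stop

### The job

Push the kraft-covered sketchbook along the desk into the aluminium corner stop, so that it lies flat and square with its far long edge against the back bar and its left end against the side bar, ready to be photographed. Only push it with the fingers: do not pick it up or let it ride up onto the bars. Leave the paint pots and everything else on the desk where they stand.

Things in the scene. Friction and masses are not known exactly. Their poses are not given: they have to be found in the camera images.
- sketchbook: Closed hard-backed sketchbook lying loose: kraft covers, blue cloth spine along its left short end, black band near its right. 148 mm along x, 210 mm along y, 16 mm thick, 0.25 to 0.5 kg, slides at 1 to 6 N. Origin at the centre of its underside; x points to its far long edge (for the back bar), y to its spine end (for the side bar). Starts turned up to 0.3 rad off the stop, 38 to 61 mm short of the back bar, 50 to 120 mm of the side bar.
- corner_stop: Fixed L of two aluminium bars 14 mm wide, 22 mm high, on a dark mat (no step) with a white outline of the book. Origin: inner corner, at desk height; x away from the robot, y to its left (turned up to 0.2 rad). Back bar's inner face: x = 0, y -280 to 0 mm; side bar's: y = 0, x -140 to 0 mm. Seated, the book's origin is at x -74, y -105 mm, its axes along the stop's.
- pot_red: Paint pot with red paint and white lid with a red disc, 43 mm across, 45 mm high, loose; to be left alone. Origin under its centre. The three pots stand outside the L, one behind the back bar, two to the left of the side bar, in any order.
- pot_yellow: Paint pot like the red one, yellow; to be left alone. Origin under its centre.
- pot_green: Paint pot like the red one, green; to be left alone. Origin under its centre.
- watercolours: Flat white watercolour set with coloured pans, 190 mm along its x, 100 mm along its y, 14 mm high, loose, on the right of the desk; to be left alone. Origin under its centre.
- eraser: White eraser in a blue sleeve, 55 x 24 x 14 mm, loose, on the left of the desk; to be left alone. Origin under its centre.

How it is judged:
By the outcome, as a careful person would: the job done as asked, in the order asked, and still so for the second after the job is handed in, with the robot touching nothing.
It also fails if it takes over 58 s, if anything falls off the work surface, if the arm or the gripper's body presses on something with over 40 N, if the wrist force passes 120 N, or if a joint passes its speed limit or range.

### The arm

A 6-joint arm with a two-finger parallel gripper is mounted at the origin on the work surface. World frame = base frame: x ahead of the robot, y to its left, z up, the work surface at z = 0. Lengths are in m, angles in rad, forces in N, time in s.
With the tool pointing down it reaches from about 0.275 to 0.825 m from the base axis. Payload 4.9 kg.
Tool frame: the origin (TCP) lies midway between the tips of the shut fingers; the grasp point (between the pads) lies 19 mm behind it; z points along the fingers, y is the direction in which the jaws open and shut (so a half turn about z gives the same grasp; the last joint's range is limited). The gripper opens to 85 mm and grips with 20 to 120 N. Pads are 22 mm wide; open, the fingers measure 114 mm over their backs; the gripper's body (76 mm by 85 mm) begins 54 mm behind the grasp point. The pads swing forward as they close: fully open they stand 13 mm farther back than shut.
Start: joints at [1.213, 0.326, -0.193, 1.052, 0, 1.437], TCP at [0.122, 0.536, 0.231] pointing down, gripper open.
Joint ranges: [-2.65, 2.65], [-0.97, 1.79], [-1.3, 1.35], [-1.93, 2.1], [-1.47, 1.37], [-3.14, 3.14]. Speed limits (rad/s): [2.57, 2.57, 3.14, 3.14, 3.14, 3.14].

### API

Orientations are given as a rotation vector (axis times angle).
In Python, from rig import readout, imaging, hand_in, nets gives the robot as it stands. The module is installed in compiled form; this text tells all that it offers.
- The arm moves only by the tool send_rows, never from a script. Its argument "increments" is a list of rows, each a list of 3 entries, a list of its own where there are three numbers: the finger opening in cm, from 0 to 8.54, then the shift along the tool's x, y, z in cm, then the turn about the tool's z in degrees. A call has 1 to 8 rows; each row shifts and turns the commanded pose from where the row before left it, along the tool's axes as they then stand; what a row does not reach is not made up. A row lasts 1/8 s, in which the tool goes at most 62.5 mm and 10.7 degrees, less where a joint would pass 70% of its speed; a pose out of reach is approached as far as the arm can. A call with a gripper value outside its range is refused whole. The fingers move at their own pace and stop on an object; "force" is the grip in N (left out, the last holds). Time passes only in rows, so rows that do not move let the fingers close. It gives the time, the measured TCP pose, the force and the opening at its end, in the units of the state.
- readout.read_state(): the state, without advancing time (a new reading comes with each control period).
- imaging.capture(name): name is "scene" or "top" or "wrist"; returns the picture (400x640x3 uint8, red, green, blue); there is no depth.
- imaging.camera_params(name): a dict with "fx", "fy", "cx", "cy" (pixels), "rvec" (rotation vector, rad) and "tvec" (3), from world to camera coordinates, as OpenCV has them. Camera axes: x right, y down, z forward; pixel columns grow to the right and rows downward; lengths in m; the calibration is good to about 2 mm. The wrist camera is an equidistant fisheye: a pixel r from the principal point sees the ray r / f radians off the axis. A picture is of the moment at which its call begins: read the wrist's pose just before it. camera_params takes no time and is no camera call; for the wrist camera it gives the pose at the moment of the call.
- hand_in(): hands the job in, once; it reports no verdict.
Trained networks look in the newest picture that a camera, given by its name, has taken for a name from the list of things; names that differ only in an ending like _2 or _b are one class to them, and where a whole thing is asked for, a point or a joint stands for the part that bears it (a point fixed in the world has none). Each returns a list of dicts, best first, with "confidence" (0 to 1); they miss things now and then, are a little off and sometimes report something else, mostly with a low value. They report only what shows in the picture. A call takes as long as a camera call.
- nets.cut_out(camera, label): "mask" (400x640 bool, what is visible of it).
- nets.landmark_of(camera, label): "position" ([x, y, z] in m, in world coordinates, good to about 4 mm: a listed point, or the origin of a listed thing).
The state is a dict: "clock": time; "joint_pos": joint angles; "qd": joint speeds; "joint_torque": joint torques, N m; "tool_pos": TCP position; "tcp_rot": TCP orientation; "ft_force": force on the tool from outside, world axes, zero at the start; "torque": the same for the moment, N m; "grip_width": opening from 0.0 (shut) to 1.0 (fully open).
Only numpy, scipy, OpenCV 4.12 (cv2) and the standard library are available. Lean on these libraries where they do the work, as an engineer would, in place of code of your own. Each camera call takes 0.05 s, during which the arm holds its last target.

## Working session

There is one attempt and no reset: what is moved stays moved. The work goes in short steps, Python scripts to look and compute and a tool call to move; the robot and the scene stay as the last step left them, time stands still between calls to the robot, and variables do not carry over. Pictures are saved under pics/ and viewed, and the job is handed in when it is done.

Besides the shell and the picture viewer there is one more tool, called after "Request:" as a command line: name --argument value ..., lists and objects as JSON in quotes. send_rows: Moves the arm, as the interface text tells. Its arguments: {"type":"object","properties":{"increments":{"type":"array","items":{"type":"array"}},"force":{"type":"number"}},"required":["increments"]}

```bash
mkdir -p pics; cat > h.py <<'E'
import numpy as np, cv2
from rig import readout, imaging, hand_in, nets
def save(cam,fn):
    im=imaging.capture(cam); cv2.imwrite('pics/'+fn,im[:,:,::-1]); return im
def P(cam):
    p=imaging.camera_params(cam); R=cv2.Rodrigues(np.array(p['rvec'],float))[0]; return p,R,np.array(p['tvec'],float)
def ray(cam,u,v,z):
    p,R,t=P(cam); d=np.array([(u-p['cx'])/p['fx'],(v-p['cy'])/p['fy'],1.]); c=-R.T@t; w=R.T@d
    return c+w*(z-c[2])/w[2]
def proj(cam,X):
    p,R,t=P(cam); X=np.atleast_2d(X)@R.T+t
    return np.c_[p['fx']*X[:,0]/X[:,2]+p['cx'],p['fy']*X[:,1]/X[:,2]+p['cy']]
E
python3 - <<'E'
from h import *
np.set_printoptions(precision=4,suppress=True)
s=readout.read_state(); print(s)
for c in ['scene','top']:
    save(c,c+'0.png'); p,R,t=P(c); print(c,p,-R.T@t)
    for n in ['sketchbook','corner_stop','pot_red','pot_yellow','pot_green','watercolours','eraser']:
        print(n,[(np.round(d['position'],4),round(d['confidence'],2)) for d in nets.landmark_of(c,n)[:2]])
E
```

```text
{'clock': 0.0, 'joint_pos': array([ 1.2128,  0.3269, -0.1936,  1.052 ,  0.    ,  1.4366]), 'qd': array([-0.    ,  0.0033,  0.0011,  0.0006,  0.0005, -0.0009]), 'joint_torque': array([ -0.0009, -44.3399,  26.2443,   0.0153,  -0.    ,   0.    ]), 'tool_pos': array([0.1218, 0.5357, 0.2305]), 'tcp_rot': array([-0.3507, -3.1215,  0.0027]), 'ft_force': array([0.1868, 0.344 , 0.2422]), 'torque': array([0.0054, 0.0154, 0.0357]), 'grip_width': 1.0028508387925086}
scene {'fx': 463.7344362456867, 'fy': 463.7344362456867, 'cx': 319.7651077937171, 'cy': 191.40512853900148, 'rvec': array([ 1.1308,  2.2296, -1.127 ]), 'tvec': array([ 0.4298, -0.2468,  1.6854])} [1.4567 0.5524 0.8119]
sketchbook [(array([ 0.5583, -0.083 ,  0.0015]), 0.57)]
corner_stop [(array([ 0.6815,  0.121 , -0.0021]), 0.61)]
pot_red [(array([ 0.5725,  0.2206, -0.0012]), 0.75)]
pot_yellow [(array([0.7238, 0.0409, 0.0016]), 0.87)]
pot_green [(array([ 0.4366,  0.2162, -0.0002]), 0.69)]
watercolours [(array([ 0.4934, -0.5292,  0.0003]), 0.87)]
eraser [(array([0.7251, 0.0429, 0.0005]), 0.74), (array([ 0.5088,  0.3922, -0.0012]), 0.64)]
top {'fx': 487.72076622099394, 'fy': 487.72076622099394, 'cx': 324.1542630462828, 'cy': 190.99595379451938, 'rvec': array([ 2.2228, -2.1702,  0.0716]), 'tvec': array([-0.0832,  0.6235,  1.7513])} [ 0.5247 -0.0547  1.7845]
sketchbook [(array([ 0.5592, -0.0832, -0.0019]), 0.91)]
corner_stop [(array([0.688 , 0.1189, 0.0017]), 0.97)]
pot_red [(array([ 0.571 ,  0.2226, -0.0016]), 0.63)]
pot_yellow [(array([ 0.7262,  0.0433, -0.0004]), 0.56)]
pot_green [(array([0.4333, 0.2125, 0.    ]), 0.55)]
watercolours [(array([ 0.4966, -0.5298, -0.0011]), 0.83)]
eraser [(array([0.5144, 0.394 , 0.0013]), 0.52)]
```

View pics/top0.png

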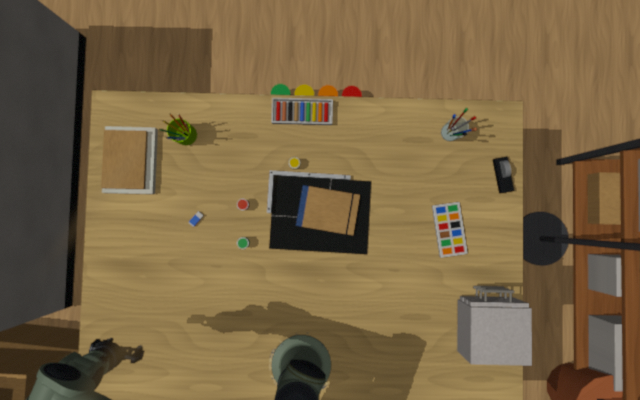

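View pics/scene0.png

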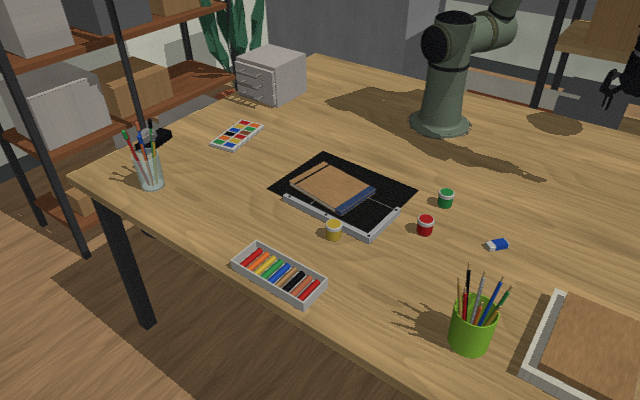

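```bash
python3 - <<'E'
from h import *
im=cv2.imread('pics/top0.png')[100:270,200:460]
cv2.imwrite('pics/topz.png',cv2.resize(im,None,fx=3,fy=3,interpolation=cv2.INTER_CUBIC)[:600,:800])
E
```

```text
(no output)
```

View pics/topz.png

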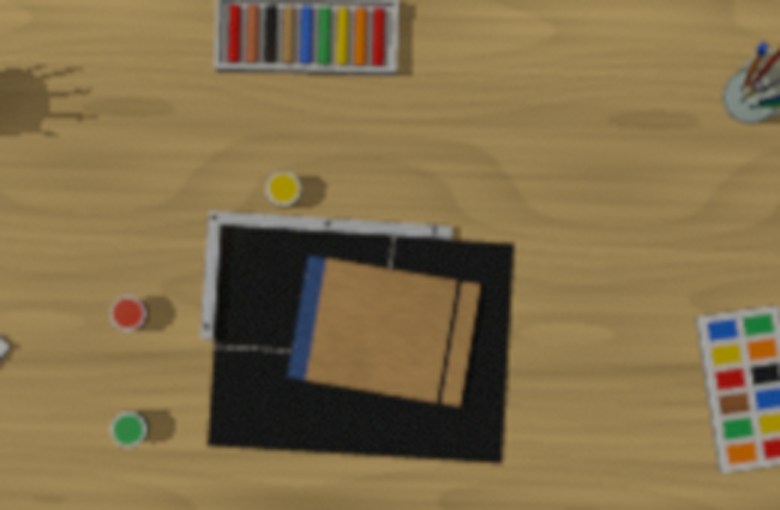

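The top view shows the book at about (328,210), turned clockwise from the stop. The stop's inner corner is near (273,176). The yellow pot stands behind the back bar, and red and green are to the left. Next I'll measure the book and stop precisely.

```bash
cat >> h.py <<'E'
def onplane(cam,uv,z): return np.array([ray(cam,u,v,z)[:2] for u,v in uv])
def bookpose(cam='top',z=0.016):
    m=nets.cut_out(cam,'sketchbook')[0]['mask'].astype(np.uint8)
    c=max(cv2.findContours(m,cv2.RETR_EXTERNAL,cv2.CHAIN_APPROX_NONE)[0],key=cv2.contourArea)[:,0]
    w=onplane(cam,c,z).astype(np.float32)*1000
    (cx,cy),(a,b),ang=cv2.minAreaRect(w)
    box=cv2.boxPoints(((cx,cy),(a,b),ang)); e=[box[1]-box[0],box[2]-box[1]]
    L=max(e,key=np.linalg.norm); 
    if L[1]<0:L=-L
    yaw=np.arctan2(-L[0],L[1])
    return np.array([cx,cy]),yaw,(a,b)
E
python3 - <<'E'
from h import *
np.set_printoptions(precision=4,suppress=True)
imaging.capture('top')
print(bookpose())
z=lambda a:[(u/3+200-1/3,v/3+100-1/3) for u,v in a]
b=onplane('top',z([(309,257),(480,283),(460,407),(288,379)]),.016)
print('book corners',b,b.mean(0))
o=onplane('top',z([(209,212),(452,228),(203,337)]),.022);print('bar',o)
print('bar yaw', np.arctan2((o[1]-o[0])[0],-(o[1]-o[0])[1]), np.arctan2((o[0]-o[2])[1],(o[0]-o[2])[0]))
m=onplane('top',z([(513,243),(502,462),(208,444)]),0);print('mat',m)
d=m[1]-m[2];print(np.arctan2(d[0],-d[1]));d=m[0]-m[1];print(np.arctan2(d[1],d[0]))
mk=nets.cut_out('top','corner_stop')[0]['mask'];ys,xs=np.where(mk);print(xs.min(),xs.max(),ys.min(),ys.max(),mk.sum())
s=readout.read_state();from scipy.spatial.transform import Rotation as Ro
print(Ro.from_rotvec(s['tcp_rot']).as_matrix())
E
```

```text
(array([560.6551, -81.8718]), np.float32(-0.14512722), (217.08079528808594, 151.66201782226562))
book corners [[ 0.6441  0.0103]
 [ 0.6176 -0.1975]
 [ 0.4674 -0.1763]
 [ 0.4962  0.0317]] [ 0.5563 -0.083 ]
bar [[ 0.6953  0.1322]
 [ 0.6831 -0.1618]
 [ 0.5443  0.1349]]
bar yaw -0.04147024687951533 -0.017685962177276245
mat [[ 0.6684 -0.2382]
 [ 0.4016 -0.2298]
 [ 0.4151  0.1273]]
-0.037725333429991105
-0.03179576872193016
267 371 171 253 5446
[[-0.9751  0.2219  0.    ]
 [ 0.2219  0.9751  0.    ]
 [-0.      0.     -1.    ]]
```

Request:
send_rows --increments '[[8.5,[0,0,0],-5.4],[8.5,[0,0,0],-5.4],[8.5,[-2.75,-5,0.9],0],[8.5,[-2.75,-5,0.9],0],[8.5,[-2.75,-5,0.9],0],[8.5,[-2.75,-5,0.9],0],[8.5,[-2.75,-5,0.9],0],[8.5,[-2.75,-5,0.9],0]]'

```text
clock: 1.95
tool_pos: [0.2772, 0.2293, 0.1774]
tcp_rot: [0.054, 3.14, 0.001]
ft_force: [1.0, 0.2, -0.8]
grip_width: 0.996
```

Request:
send_rows --increments '[[8.5,[-2.75,-5,0.9],0],[8.5,[-2.75,-5,0.9],0],[8.5,[-2.75,-5,0.9],0],[8.5,[-2.75,-5,0.9],0],[8.5,[-2.75,-5,0.9],0],[8.5,[-2.75,-5,0.9],0],[8.5,[0,0,0],0]]'

```text
clock: 2.82
tool_pos: [0.4327, -0.0784, 0.123]
tcp_rot: [0.064, 3.139, -0.002]
ft_force: [0.1, 0.5, -0.2]
grip_width: 0.997
```

```bash
python3 - <<'E'
from h import *
print(imaging.camera_params('wrist'))
save('wrist','w1.png')
for n in ['sketchbook','corner_stop']: print([(d['position'],d['confidence']) for d in nets.landmark_of('wrist',n)])
E
```

```text
{'fx': 309.70691628693146, 'fy': 309.70691628693146, 'cx': 318.4215490895681, 'cy': 199.85810748335246, 'rvec': array([-2.08871791, -2.00544356, -0.31717301]), 'tvec': array([ 0.06036336, -0.41966743,  0.1417604 ])}
[([0.552, -0.0823, 0.0051], 0.84), ([0.4975, -0.5245, 0.0], 0.55)]
[([0.6824, 0.1165, 0.0015], 0.6)]
```

View pics/w1.png

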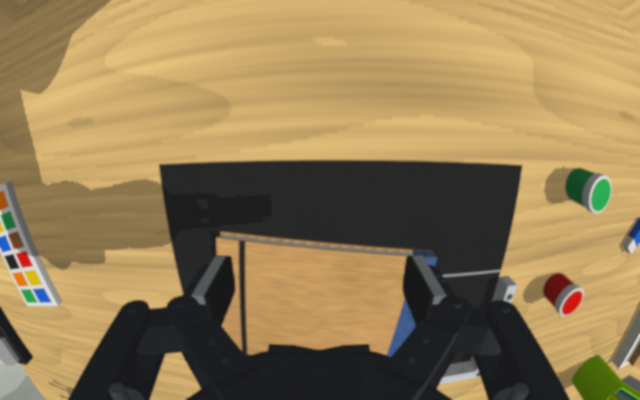

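The wrist view shows the book's near edge running from about (218,236) to (432,252). The fingers are centred on it. I'll check where that edge lies.

```bash
cat >> h.py <<'E'
def fray(u,v,z):
    p,R,t=P('wrist'); a=np.array([(u-p['cx'])/p['fx'],(v-p['cy'])/p['fy']]); r=np.hypot(*a)
    d=np.array([*(a/r*np.sin(r)),np.cos(r)]); c=-R.T@t; w=R.T@d
    return (c+w*(z-c[2])/w[2])[:2]
E
python3 - <<'E'
from h import *
for n,u,v,z in [('near R',218,233,.016),('near L',433,249,.016),('matR',160,165,0),('matL',521,166,0),('side bar end inner',498,300,.022),('side end outer',515,281,.022)]: print(n,fray(u,v,z).round(4))
E
```

```text
near R [ 0.4589 -0.1668]
near L [0.4831 0.0328]
matR [ 0.3952 -0.2241]
matL [0.4066 0.1334]
side bar end inner [0.5523 0.1213]
side end outer [0.5296 0.1384]
```

Request:
send_rows --increments '[[8.5,[0,0,5],0],[8.5,[0,0,4],0],[8.5,[0,0,2],0],[8.5,[0,0,1.3],0],[8.5,[0,0,0.5],0],[8.5,[0,0,0],0]]'

```text
clock: 3.72
tool_pos: [0.4309, -0.0748, -0.0043]
tcp_rot: [0.054, 3.141, -0.0]
ft_force: [-0.2, 0.2, 0.4]
grip_width: 0.997
```

```bash
python3 - <<'E'
from h import *
save('wrist','w2.png')
E
```

```text
(no output)
```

View pics/w2.png

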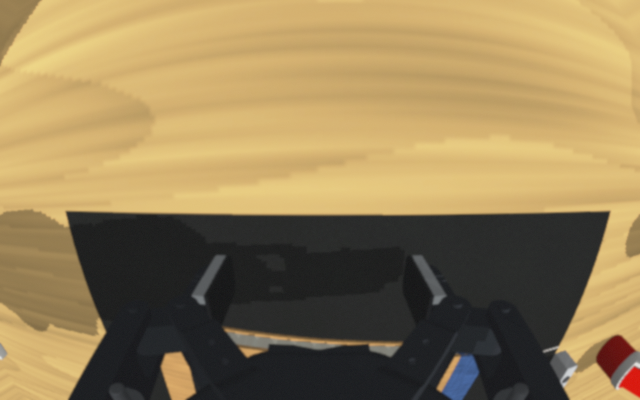

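The fingertips are on the mat in front of the near edge, and nothing is touching yet. I'll push forward.

Request:
send_rows --increments '[[8.5,[-1.0,0,0],0],[8.5,[-1.0,0,0],0],[8.5,[-0.8,0,0],0],[8.5,[-0.8,0,0],0],[8.5,[-0.8,0,0],0],[8.5,[-0.8,0,0],0],[8.5,[-0.8,0,0],0],[8.5,[-0.8,0,0],0]]'

```text
clock: 4.78
tool_pos: [0.4992, -0.0773, -0.0048]
tcp_rot: [0.055, 3.141, 0.001]
ft_force: [-1.5, 0.2, 0.1]
grip_width: 0.996
```

```bash
python3 - <<'E'
from h import *
im=save('top','t2.png')
print(bookpose())
cv2.imwrite('pics/t2z.png',cv2.resize(im[140:270,240:400,::-1],None,fx=4.5,fy=4.5,interpolation=cv2.INTER_CUBIC))
E
```

```text
(array([587.80615234, -75.46760559]), np.float32(-0.01549079), (214.61758422851562, 149.7763671875))
```

View pics/t2z.png

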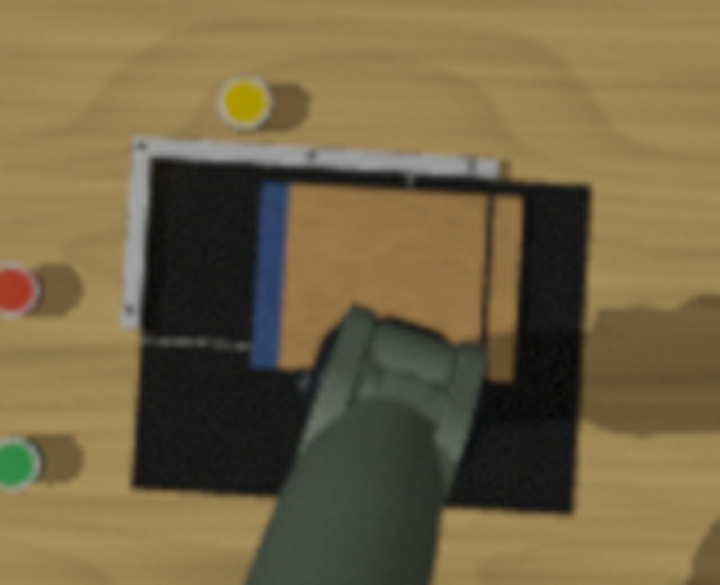

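Request:
send_rows --increments '[[8.5,[-0.5,0,0],0],[8.5,[-0.4,0,0],0],[8.5,[-0.3,0,0],0],[8.5,[0,0,0],0]]'

```text
clock: 5.38
tool_pos: [0.5114, -0.0779, -0.0046]
tcp_rot: [0.055, 3.14, -0.0]
ft_force: [0.2, -0.1, 0.3]
grip_width: 1.001
```

Request:
send_rows --increments '[[8.5,[1.5,0,0],0],[8.5,[1.5,0,-1],0],[8.5,[0,0,-4.5],0],[8.5,[0,0,-4.5],0],[8.5,[-3.3,-3.8,0],0],[8.5,[-3.3,-3.8,0],0],[8.5,[-3.3,-3.8,0],0],[8.5,[-3.3,-3.8,0],0]]'

```text
clock: 6.38
tool_pos: [0.608, -0.2347, 0.0964]
tcp_rot: [0.056, 3.14, -0.001]
ft_force: [-1.1, -0.1, 0.2]
grip_width: 0.994
```

Request:
send_rows --increments '[[8.5,[0,0,0],-10],[8.5,[0,0,0],-10],[8.5,[0,0,0],-10],[8.5,[0,0,0],-10],[8.5,[0,0,0],-10],[8.5,[0,0,0],-10],[8.5,[0,0,0],-10],[8.5,[0,0,0],-10]]'

```text
clock: 7.38
tool_pos: [0.6069, -0.2333, 0.0961]
tcp_rot: [-1.983, 2.436, -0.001]
ft_force: [0.1, -0.3, -0.5]
grip_width: 0.992
```

Request:
send_rows --increments '[[8.5,[0,0,0],-10],[8.5,[0,0,0],0]]'

```text
clock: 7.62
tool_pos: [0.607, -0.2333, 0.096]
tcp_rot: [-2.179, 2.262, -0.001]
ft_force: [0.5, -0.7, 0.0]
grip_width: 0.994
```

```bash
python3 - <<'E'
from h import *
from scipy.spatial.transform import Rotation as Ro
im=save('top','t3.png')
print(bookpose()); s=readout.read_state(); print(s['tool_pos'],Ro.from_rotvec(s['tcp_rot']).as_matrix().round(3))
print(nets.landmark_of('top','sketchbook'),nets.landmark_of('top','corner_stop'))
save('wrist','w3.png')
cv2.imwrite('pics/t3z.png',cv2.resize(im[140:270,240:400,::-1],None,fx=4.5,fy=4.5,interpolation=cv2.INTER_CUBIC))
E
```

```text
(array([599.69055176, -75.9103775 ]), np.float32(-0.03674265), (209.0565948486328, 147.5434112548828))
[ 0.60711161 -0.23336251  0.09582498] [[-0.038 -0.999  0.   ]
 [-0.999  0.038 -0.   ]
 [ 0.    -0.    -1.   ]]
[{'position': [0.5987, -0.0767, -0.0012], 'confidence': 0.65}] [{'position': [0.687, 0.1198, 0.0], 'confidence': 0.78}]
```

View pics/t3z.png

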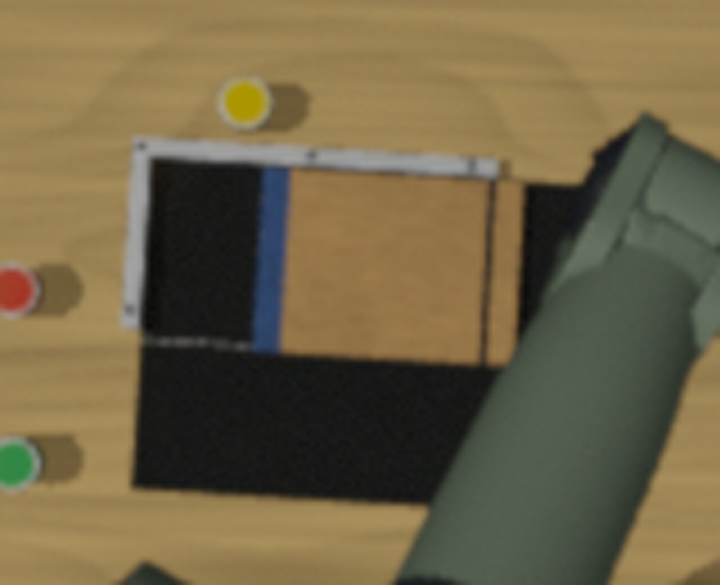

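View pics/w3.png

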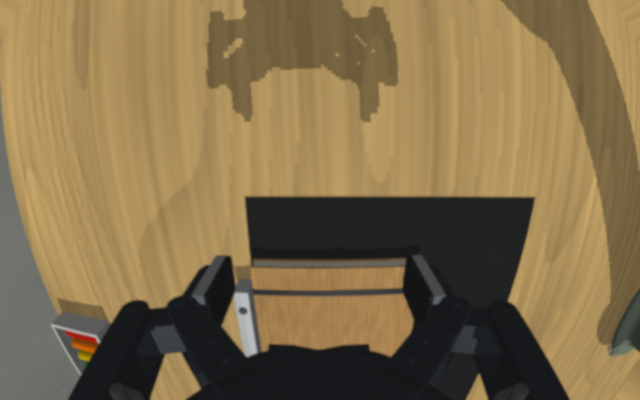

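The book is square with the stop, and its far edge is within a few mm of the back bar. The TCP sits about 13 mm too far in x, so I'll shift it, descend, and push left.

Request:
send_rows --increments '[[8.5,[0,1.3,4],0],[8.5,[0,0,3],0],[8.5,[0,0,2],0],[8.5,[0,0,1],0],[8.5,[0,0,0],0]]'

```text
clock: 8.5
tool_pos: [0.5939, -0.2326, -0.0051]
tcp_rot: [2.181, -2.26, -0.002]
ft_force: [-0.6, -0.7, 0.5]
grip_width: 0.996
```

Request:
send_rows --increments '[[8.5,[-1.5,0,0],0],[8.5,[-1.5,0,0],0],[8.5,[-1.2,0,0],0],[8.5,[-1,0,0],0],[8.5,[-1,0,0],0],[8.5,[-1,0,0],0],[8.5,[-1,0,0],0],[8.5,[-1,0,0],0]]'

```text
clock: 9.5
tool_pos: [0.5976, -0.1405, -0.0046]
tcp_rot: [2.182, -2.261, 0.001]
ft_force: [0.7, -4.1, 2.5]
grip_width: 0.996
```

Request:
send_rows --increments '[[8.5,[-1,0,0],0],[8.5,[-0.8,0,0],0],[8.5,[-0.6,0,0],0]]'

```text
clock: 9.88
tool_pos: [0.5982, -0.1163, -0.0048]
tcp_rot: [2.182, -2.26, -0.0]
ft_force: [0.2, -2.4, 2.2]
grip_width: 0.996
```

```bash
python3 - <<'E'
from h import *
im=save('top','t4.png')
print(bookpose())
cv2.imwrite('pics/t4z.png',cv2.resize(im[140:270,240:400,::-1],None,fx=4.5,fy=4.5,interpolation=cv2.INTER_CUBIC))
E
```

```text
(array([601.78967285,  18.87335205]), np.float32(-0.0330222), (175.42507934570312, 153.44911193847656))
```

View pics/t4z.png

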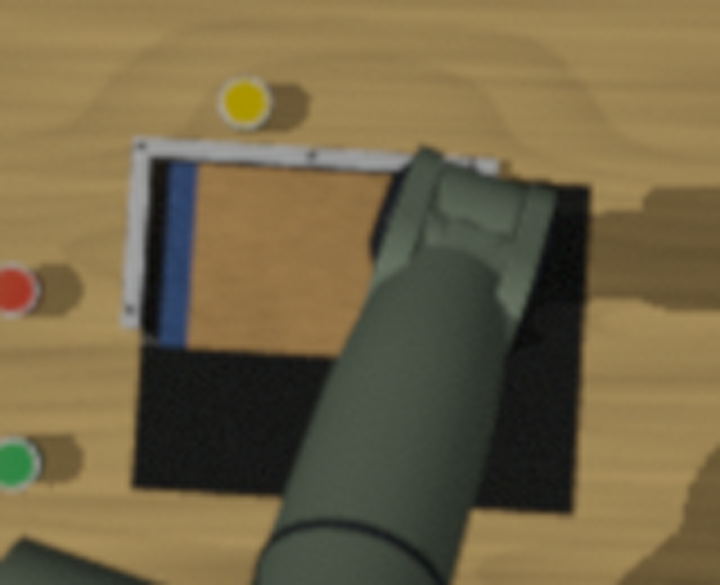

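The spine is about 15 zoomed px, roughly 12 mm, from the side bar. I'll close that gap in small steps and watch the force.

Request:
send_rows --increments '[[8.5,[-0.4,0,0],0],[8.5,[-0.3,0,0],0],[8.5,[-0.2,0,0],0],[8.5,[0,0,0],0]]'

```text
clock: 10.48
tool_pos: [0.5984, -0.1073, -0.0049]
tcp_rot: [-2.182, 2.26, 0.002]
ft_force: [1.0, 0.0, 0.4]
grip_width: 0.99
```

Request:
send_rows --increments '[[8.5,[-0.2,0,0],0],[8.5,[0,0,0],0]]'

```text
clock: 10.72
tool_pos: [0.5986, -0.1056, -0.0048]
tcp_rot: [-2.182, 2.26, 0.001]
ft_force: [-1.0, -0.1, -0.8]
grip_width: 0.996
```

Request:
send_rows --increments '[[8.5,[-0.15,0,0],0],[8.5,[0,0,0],0]]'

```text
clock: 10.98
tool_pos: [0.5987, -0.1043, -0.0047]
tcp_rot: [-2.182, 2.26, 0.0]
ft_force: [-0.4, -0.3, -0.1]
grip_width: 0.996
```

Request:
send_rows --increments '[[8.5,[-0.2,0,0],0]]'

```text
clock: 11.1
tool_pos: [0.5988, -0.1026, -0.0047]
tcp_rot: [2.182, -2.26, 0.0]
ft_force: [-0.1, 0.7, -1.2]
grip_width: 0.995
```

Request:
send_rows --increments '[[8.5,[-0.2,0,0],0]]'

```text
clock: 11.22
tool_pos: [0.5989, -0.1004, -0.0047]
tcp_rot: [2.182, -2.26, 0.0]
ft_force: [0.3, -1.2, -0.5]
grip_width: 0.994
```

Request:
send_rows --increments '[[8.5,[-0.1,0,0],0]]'

```text
clock: 11.35
tool_pos: [0.5989, -0.0993, -0.0047]
tcp_rot: [2.182, -2.26, 0.0]
ft_force: [-0.5, -1.9, -0.7]
grip_width: 0.992
```

Request:
send_rows --increments '[[8.5,[-0.1,0,0],0]]'

```text
clock: 11.48
tool_pos: [0.5988, -0.0992, -0.0047]
tcp_rot: [2.18, -2.259, 0.002]
ft_force: [-1.0, -5.1, -0.6]
grip_width: 0.999
```

Request:
send_rows --increments '[[8.5,[-0.1,0,0],0]]'

```text
clock: 11.6
tool_pos: [0.5987, -0.0992, -0.0047]
tcp_rot: [2.178, -2.259, 0.003]
ft_force: [-1.9, -8.0, -0.8]
grip_width: 0.993
```

```bash
python3 - <<'E'
from h import *
im=save('top','t5.png')
cv2.imwrite('pics/t5z.png',cv2.resize(im[150:230,255:345,::-1],None,fx=7,fy=7,interpolation=cv2.INTER_CUBIC))
im=save('scene','s5.png')
cv2.imwrite('pics/s5z.png',cv2.resize(im[140:260,260:440,::-1],None,fx=4,fy=4,interpolation=cv2.INTER_CUBIC))
E
```

```text
(no output)
```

View pics/t5z.png

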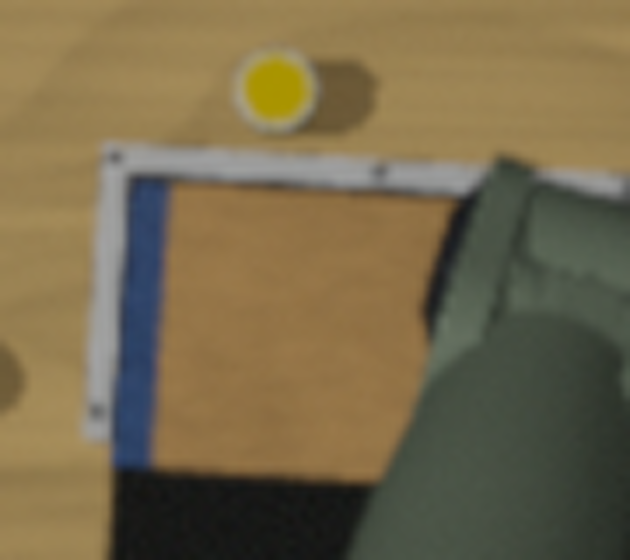

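View pics/s5z.png

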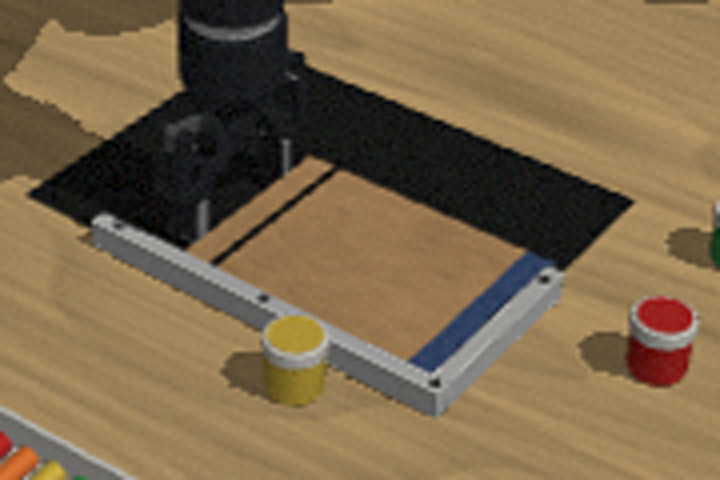

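The TCP stalled at y −0.099 with 8 N, so the book's left end is on the side bar. Next comes a light push from the near edge to seat the far edge.

Request:
send_rows --increments '[[8.5,[1.0,0,0],0],[8.5,[2.0,0,0],0],[8.5,[0,0,-5],0],[8.5,[0,0,-5],0],[8.5,[-3.65,2.95,0],0],[8.5,[-3.65,2.95,0],0],[8.5,[-3.65,2.95,0],0],[8.5,[-3.65,2.95,0],0]]'

```text
clock: 12.7
tool_pos: [0.4846, 0.023, 0.0955]
tcp_rot: [-2.18, 2.261, -0.0]
ft_force: [0.8, 0.9, -0.0]
grip_width: 0.997
```

Request:
send_rows --increments '[[8.5,[0,0,0],10],[8.5,[0,0,0],10],[8.5,[0,0,0],10],[8.5,[0,0,0],10],[8.5,[0,0,0],10],[8.5,[0,0,0],10],[8.5,[0,0,0],10],[8.5,[0,0,0],10]]'

```text
clock: 13.7
tool_pos: [0.4856, 0.0219, 0.0955]
tcp_rot: [-0.208, 3.134, 0.001]
ft_force: [-0.5, 0.3, 0.4]
grip_width: 0.996
```

Request:
send_rows --increments '[[8.5,[0,0,0],10],[8.5,[0,0,0],0]]'

```text
clock: 13.95
tool_pos: [0.4855, 0.022, 0.0954]
tcp_rot: [0.053, 3.141, 0.001]
ft_force: [0.9, -0.6, 0.6]
grip_width: 0.995
```

```bash
python3 - <<'E'
from h import *
im=save('top','t6.png')
print(bookpose())
cv2.imwrite('pics/t6z.png',cv2.resize(im[150:230,255:345,::-1],None,fx=7,fy=7,interpolation=cv2.INTER_CUBIC))
s=readout.read_state();print(s['tool_pos'],s['tcp_rot'])
E
```

```text
(array([604.37145996,  15.33992767]), np.float32(-0.049235582), (217.7367401123047, 150.94219970703125))
[0.48537844 0.0222186  0.09539531] [5.21522765e-02 3.14087995e+00 3.48690716e-04]
```

View pics/t6z.png

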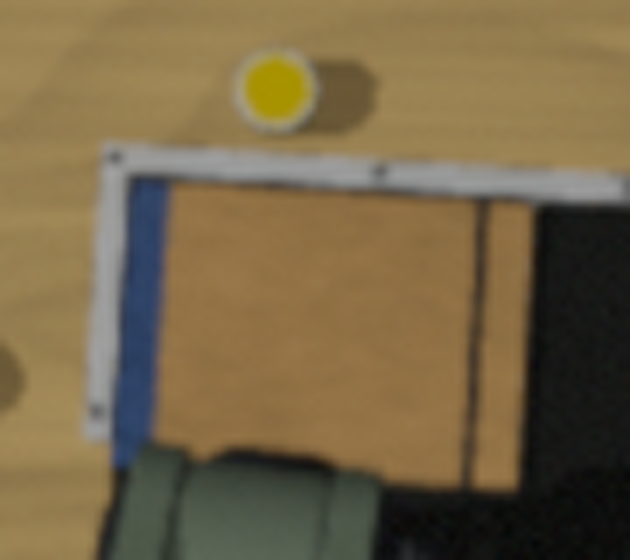

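Request:
send_rows --increments '[[8.5,[0,0,4],0],[8.5,[0,0,3],0],[8.5,[0,0,2],0],[8.5,[0,0,1],0],[8.5,[-1,0,0],0],[8.5,[-0.7,0,0],0],[8.5,[-0.4,0,0],0],[8.5,[-0.3,0,0],0]]'

```text
clock: 15.05
tool_pos: [0.5099, 0.0218, -0.0042]
tcp_rot: [0.055, 3.14, -0.0]
ft_force: [-1.1, -0.6, -0.1]
grip_width: 0.993
```

Request:
send_rows --increments '[[8.5,[-0.2,0,0],0],[8.5,[-0.2,0,0],0]]'

```text
clock: 15.3
tool_pos: [0.5131, 0.0217, -0.0047]
tcp_rot: [-0.055, -3.141, -0.0]
ft_force: [-0.1, 0.0, -0.1]
grip_width: 1.0
```

Request:
send_rows --increments '[[8.5,[-0.1,0,0],0],[8.5,[-0.1,0,0],0]]'

```text
clock: 15.55
tool_pos: [0.5146, 0.0216, -0.0048]
tcp_rot: [-0.056, -3.14, 0.0]
ft_force: [-1.9, 0.1, 2.2]
grip_width: 0.996
```

Request:
send_rows --increments '[[8.5,[-0.1,0,0],0],[8.5,[-0.1,0,0],0]]'

```text
clock: 15.8
tool_pos: [0.5158, 0.0215, -0.005]
tcp_rot: [-0.055, -3.139, 0.001]
ft_force: [-3.5, -1.3, 1.9]
grip_width: 0.998
```

Request:
send_rows --increments '[[8.5,[-0.1,0,0],0],[8.5,[-0.1,0,0],0]]'

```text
clock: 16.05
tool_pos: [0.5183, 0.0215, -0.005]
tcp_rot: [-0.056, -3.139, -0.0]
ft_force: [-6.2, -0.6, 3.5]
grip_width: 0.998
```

Request:
send_rows --increments '[[8.5,[-0.1,0,0],0]]'

```text
clock: 16.18
tool_pos: [0.5183, 0.0215, -0.005]
tcp_rot: [-0.056, -3.138, 0.0]
ft_force: [-7.8, -0.1, 6.0]
grip_width: 0.995
```

Request:
send_rows --increments '[[8.5,[-0.1,0,0],0]]'

```text
clock: 16.3
tool_pos: [0.5183, 0.0215, -0.0051]
tcp_rot: [-0.056, -3.136, 0.0]
ft_force: [-10.7, 0.6, 8.1]
grip_width: 0.998
```

Request:
send_rows --increments '[[8.5,[-0.1,0,0],0]]'

```text
clock: 16.42
tool_pos: [0.5183, 0.0215, -0.0052]
tcp_rot: [-0.056, -3.134, 0.0]
ft_force: [-12.0, -0.6, 9.5]
grip_width: 0.993
```

The TCP stalled at 12 N, so the far edge is on the back bar. I'll back off and inspect.

Request:
send_rows --increments '[[8.5,[0.5,0,0],0],[8.5,[1.5,0,0],0],[8.5,[2.5,0,-1],0],[8.5,[0,0,-5],0],[8.5,[5,0,-3],0],[8.5,[5,0,-3],0],[8.5,[4,0,-3],0],[8.5,[0,0,0],0]]'

```text
clock: 17.42
tool_pos: [0.3375, 0.0281, 0.1473]
tcp_rot: [0.055, 3.135, -0.0]
ft_force: [0.5, 0.7, 0.5]
grip_width: 0.996
```

```bash
python3 - <<'E'
from h import *
im=save('top','t7.png')
print(bookpose(),[nets.landmark_of('top',n)[0]['position'] for n in ['sketchbook','corner_stop','pot_red','pot_yellow','pot_green']])
cv2.imwrite('pics/t7z.png',cv2.resize(im[150:230,255:345,::-1],None,fx=7,fy=7,interpolation=cv2.INTER_CUBIC))
im=save('scene','s7.png')
cv2.imwrite('pics/s7z.png',cv2.resize(im[140:260,260:440,::-1],None,fx=4,fy=4,interpolation=cv2.INTER_CUBIC))
save('wrist','w7.png'); print(readout.read_state()['tool_pos'])
E
```

```text
(array([607.37457275,  14.46852875]), np.float32(-0.038978435), (213.08741760253906, 151.79090881347656)) [[0.6052, 0.0166, -0.0041], [0.6898, 0.122, 0.0018], [0.5705, 0.2236, -0.001], [0.7231, 0.0416, 0.0015], [0.433, 0.2146, 0.0036]]
[0.33738859 0.02789507 0.14468447]
```

View pics/t7z.png

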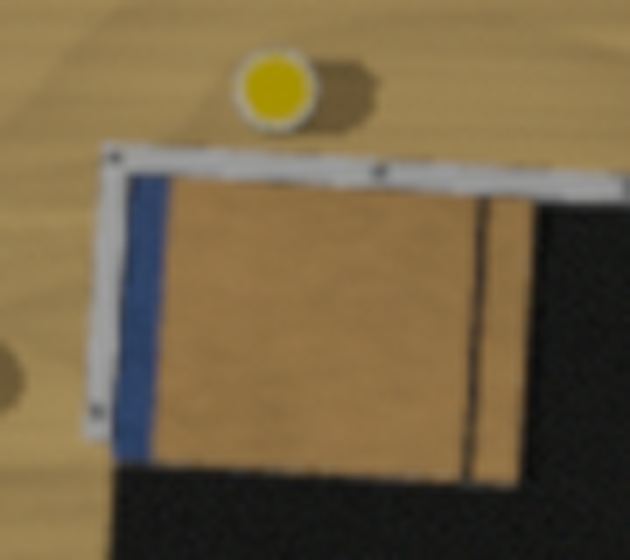

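View pics/s7z.png

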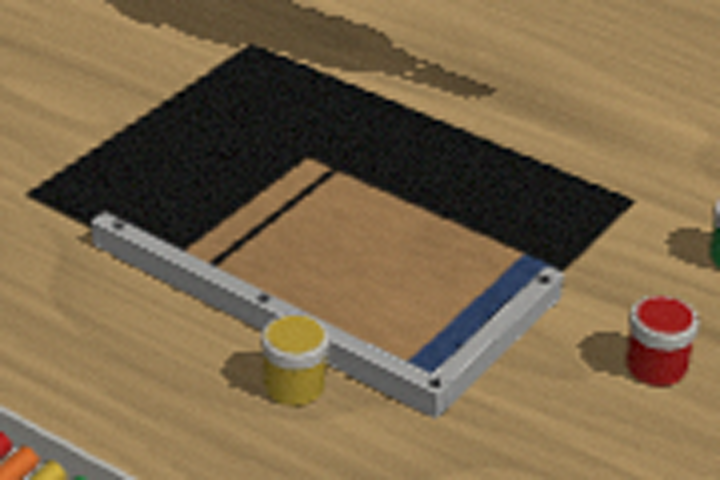

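View pics/w7.png

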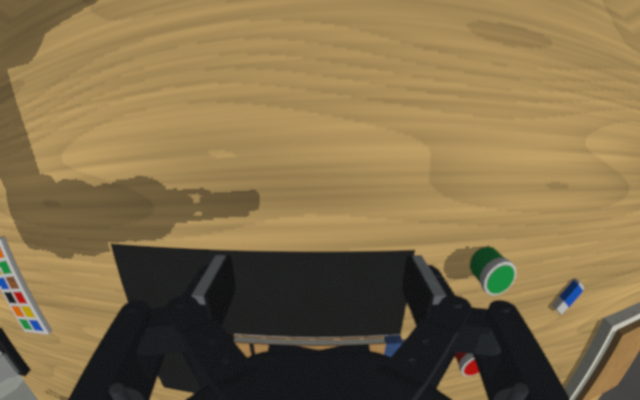

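Both edges look seated, with no dark gap along the spine at (120–130, 180–440) or along the far edge. There is time to spare, so I'll re-nudge the end lightly. That shows whether the back push opened a gap at the side bar.

Request:
send_rows --increments '[[8.5,[-4.4,-2.6,0.7],0],[8.5,[-4.4,-2.6,0.7],0],[8.5,[-4.4,-2.6,0.7],0],[8.5,[-4.4,-2.6,0.7],0],[8.5,[-4.4,-2.6,0.7],0],[8.5,[-4.4,-2.6,0.7],0],[8.5,[0,0,0],-10],[8.5,[0,0,0],-10]]'

```text
clock: 18.88
tool_pos: [0.5956, -0.1377, 0.1015]
tcp_rot: [0.499, -3.1, -0.002]
ft_force: [0.4, -0.2, 0.2]
grip_width: 1.0
```

Request:
send_rows --increments '[[8.5,[0,0,0],-10],[8.5,[0,0,0],-10],[8.5,[0,0,0],-10],[8.5,[0,0,0],-10],[8.5,[0,0,0],-10],[8.5,[0,0,0],-10],[8.5,[0,0,0],-10],[8.5,[0,0,0],0]]'

```text
clock: 19.88
tool_pos: [0.5954, -0.1373, 0.1024]
tcp_rot: [2.179, -2.262, -0.002]
ft_force: [0.2, -0.1, 0.1]
grip_width: 0.994
```

Request:
send_rows --increments '[[8.5,[0,0,4],0],[8.5,[0,0,3.5],0],[8.5,[0,0,2],0],[8.5,[0,0,1.2],0],[8.5,[-1.5,0,0],0],[8.5,[-1.0,0,0],0],[8.5,[-0.5,0,0],0],[8.5,[0,0,0],0]]'

```text
clock: 20.88
tool_pos: [0.5972, -0.1068, -0.003]
tcp_rot: [-2.183, 2.259, -0.002]
ft_force: [-0.4, -0.4, 0.5]
grip_width: 0.995
```

Request:
send_rows --increments '[[8.5,[-0.2,0,0],0],[8.5,[-0.2,0,0],0]]'

```text
clock: 21.12
tool_pos: [0.5969, -0.1035, -0.0036]
tcp_rot: [-2.181, 2.261, -0.0]
ft_force: [-0.5, -0.0, -0.5]
grip_width: 0.998
```

Request:
send_rows --increments '[[8.5,[-0.1,0,0],0],[8.5,[-0.1,0,0],0]]'

```text
clock: 21.38
tool_pos: [0.5968, -0.1014, -0.0038]
tcp_rot: [2.182, -2.26, -0.0]
ft_force: [0.1, -0.3, 0.2]
grip_width: 0.993
```

Request:
send_rows --increments '[[8.5,[-0.1,0,0],0],[8.5,[-0.1,0,0],0]]'

```text
clock: 21.62
tool_pos: [0.5969, -0.0993, -0.0038]
tcp_rot: [2.182, -2.26, -0.0]
ft_force: [0.4, 0.9, -0.2]
grip_width: 0.997
```

Request:
send_rows --increments '[[8.5,[-0.1,0,0],0]]'

```text
clock: 21.75
tool_pos: [0.5969, -0.0991, -0.0037]
tcp_rot: [2.18, -2.26, 0.002]
ft_force: [-0.2, -4.3, -0.7]
grip_width: 0.997
```

Request:
send_rows --increments '[[8.5,[-0.1,0,0],0]]'

```text
clock: 21.88
tool_pos: [0.5969, -0.0991, -0.0037]
tcp_rot: [2.179, -2.259, 0.004]
ft_force: [-1.2, -7.8, -1.3]
grip_width: 0.997
```

Request:
send_rows --increments '[[8.5,[-0.05,0,0],0]]'

```text
clock: 22.0
tool_pos: [0.5969, -0.0991, -0.0037]
tcp_rot: [2.178, -2.259, 0.005]
ft_force: [-0.6, -7.4, -0.5]
grip_width: 0.993
```

It stalled at the same position as before (−0.0991 against −0.0992), so the end was still on the side bar. I'll retreat clear.

Request:
send_rows --increments '[[8.5,[0.5,0,0],0],[8.5,[1.5,0,0],0],[8.5,[2.5,0,-1],0],[8.5,[0,0,-5],0],[8.5,[2,4,-3],0],[8.5,[2,4,-3],0],[8.5,[2,4,-2],0],[8.5,[0,0,0],0]]'

```text
clock: 23.0
tool_pos: [0.472, -0.1993, 0.1381]
tcp_rot: [-2.177, 2.264, -0.003]
ft_force: [0.4, 0.6, -0.7]
grip_width: 0.998
```

```bash
python3 - <<'E'
from h import *
im=save('top','t8.png')
print(bookpose(),[np.round(nets.landmark_of('top',n)[0]['position'],4) for n in ['sketchbook','pot_red','pot_yellow','pot_green','watercolours','eraser']])
cv2.imwrite('pics/t8z.png',cv2.resize(im[150:230,255:345,::-1],None,fx=7,fy=7,interpolation=cv2.INTER_CUBIC))
E
```

```text
(array([606.46582031,  16.66399384]), np.float32(-0.02879319), (214.835205078125, 147.53863525390625)) [array([ 0.6055,  0.0155, -0.0022]), array([7.247e-01, 4.220e-02, 1.000e-04]), array([7.255e-01, 4.220e-02, 6.000e-04]), array([ 0.4296,  0.2136, -0.0005]), array([ 0.4993, -0.5284, -0.0009]), array([0.5125, 0.3905, 0.0008])]
```

View pics/t8z.png

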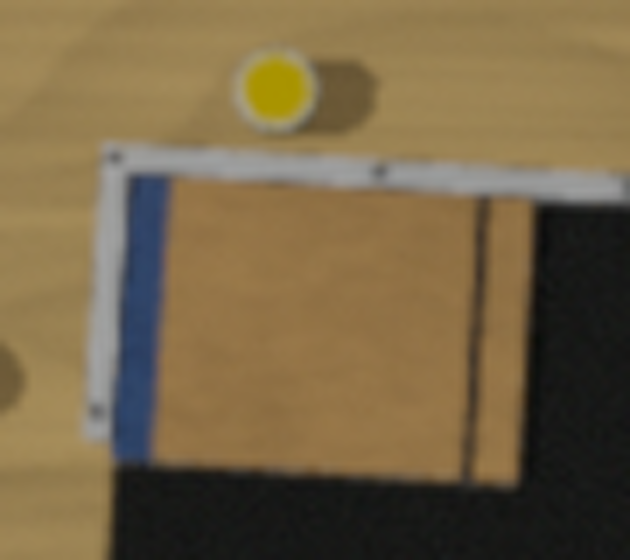

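The book lies in the corner with its spine along the side bar at (125, 180–435) and its far edge along the back bar. The arm is clear of everything.

```bash
python3 -c "
from rig import hand_in
print(hand_in())"
```

```text
the job is handed in; nothing more can be done
None
```

The sketchbook is seated in the corner stop, and I handed the job in at about 23.5 s. I used only the open fingers: first forward to square it up, then left to the side bar, then forward to the back bar, with a last light nudge to the left.

- **Contact:** The fingers stalled at about 12 N against the back bar and 8 N against the side bar. The last nudge stopped within 0.1 mm of the earlier side stall, so the push to the back bar had not opened a gap there.
- **Position:** The top view shows no gap along either bar. The network put the book's origin at (0.6055, 0.0155), against my estimate of about (0.604, 0.017) for the seated position.
- **Other objects:** The pots, watercolours and eraser are where they started, within about 5 mm of measuring noise.
- **Disagreements:** In the last check the network gave the yellow pot's position for the red pot. The red pot had measured correctly one check earlier and shows in its place in the pictures. The book angle fitted from the mask varied between about −0.03 and −0.05 rad, against a stop angle of about −0.036; I put that down to the coarse mask, since the edges look parallel.

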